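# Rock the ball sorter's gate over and feed the bearing balls down the other chute

## Task

On the bench stands a bearing-ball sorter whose seesaw gate is tipped towards one of its two trays. Press down the raised yellow thumb plate so that the gate rocks over its pivot and stays tipped fully the other way, and only then push the two waiting steel balls forward off the feed shelf with a fingertip, so that both roll by themselves over the gate and down that other chute into its tray. Do not lift the balls or help them along once they are on the gate, and leave everything else on the bench where it is.

Things in the scene. Friction and masses are not known exactly. Their poses are not given: they have to be found in the camera images.
- sorter: grey T-shaped ball sorter fixed to the bench. Origin on the bench under the middle of the gate's pivot; z up; x is the feed direction (feed shelf to gate, roughly away from the robot); y runs along the gate, +y to the green tray, -y to the blue. The gate feeds two chutes, |y|=101 to 168 mm, ending in the trays
- gate (a joint): tilt of the seesaw gate, rad: +0.3 = fully to green (+y end down), -0.3 = fully to blue; starts at one of these. Aluminium trough 200 mm long (y), 42 wide inside, pivot 75 mm above the bench, red counterweight over the pivot on the +x side, top 144 mm high. Over-centre: it stays at either stop and falls over by itself once past level; under 2 N on a plate moves it
- plate_green (a point): centre of the top face of the yellow thumb plate (54 by 54 mm, 4 thick) at the gate's green end, on the trough's +x side; it moves with the gate: in the sorter's frame about x=50, y=80 mm, about 132 mm above the bench when raised and 85 mm when down
- plate_blue (a point): the same on the thumb plate at the gate's blue end (x=50, y=-80 mm in the sorter's frame)
- ball1_center (a point): centre of the rear steel ball (32 mm diameter, about 0.13 kg), resting against the red stop on the feed shelf, centre 131 mm above the bench
- ball2_center (a point): centre of the front steel ball (32 mm), touching the rear one on its +x side, 13 mm short of the crest; pushing the rear ball along the shelf pushes both, and a ball whose centre has passed the crest rolls on by itself
- feed_crest (a point): middle of the channel floor at the feed shelf's crest (sorter x=-75, y=0, 117.5 mm high). Shelf: dark steel channel 44 mm wide, from x=-135 (floor 114 high) rising to the crest, side rails 5 high; red stop 5 high at x=-131 to -135, nothing behind it. Past the crest a chute with 14 high sides falls to x=-23 (floor 104 high), above the gate's middle
- tray_green (a point): centre of the green tray's floor (sorter y=+222 mm, 10 mm above the bench); tray 120 mm (x) by 115 (y), outer wall 72 high
- tray_blue (a point): centre of the blue tray's floor (sorter y=-222 mm), otherwise like the green one
- socket: bystander: loose steel wrench socket standing on the bench beside the feed shelf on the green side, 28 mm diameter, 38 high; origin under its centre
- bearing: bystander: loose steel bearing ring lying on the bench beside the feed shelf on the blue side, 52 mm outside, 15 high; origin under its centre
- drill: bystander: cordless drill standing on its battery on the right, 205 mm high; origin under its centre
- screwdriver: bystander: screwdriver lying to the right
- wrench: bystander: wrench lying to the left
- oil_bottle: bystander: blue bottle standing to the left, 60 mm diameter, 160 high; origin under its centre
- mug: bystander: white mug near on the left, 80 mm diameter, 95 high; origin under its centre
- ball1: the rear ball itself (same as ball1_center, for contact)
- ball2: the front ball itself

How it is judged:
On the way, in this order (a step that is already met when the one before it is completed fails the run):
1. the gate is rocked over and stays tipped fully the other way, while both balls still wait on the feed shelf (distance of plate_green from where it was at the start of the episode above 0.038 m and (value of joint gate above 0.25 rad or value of joint gate below -0.25 rad) and x of each of ball1_center, ball2_center in the frame of sorter below -0.08 m), for 0.3 s.
2. both balls have run down the other chute into its tray (distance of plate_green from where it was at the start of the episode above 0.038 m and ((value of joint gate above 0.25 rad and (y of ball1_center in the frame of sorter between 0.165 and 0.28 m and x of ball1_center in the frame of sorter between -0.06 and 0.06 m and height (world z) of ball1_center below 0.07 m) and (y of ball2_center in the frame of sorter between 0.165 and 0.28 m and x of ball2_center in the frame of sorter between -0.06 and 0.06 m and height (world z) of ball2_center below 0.07 m)) or (value of joint gate below -0.25 rad and (y of ball1_center in the frame of sorter between -0.28 and -0.165 m and x of ball1_center in the frame of sorter between -0.06 and 0.06 m and height (world z) of ball1_center below 0.07 m) and (y of ball2_center in the frame of sorter between -0.28 and -0.165 m and x of ball2_center in the frame of sorter between -0.06 and 0.06 m and height (world z) of ball2_center below 0.07 m)))), for 0.2 s.
At the end, for the whole second after the job is handed in: the gate is tipped the other way than at the start (beyond 0.25 rad of its 0.3 rad) and both balls lie in the tray on that side (all of step 2); the robot touches nothing.
It fails at once if a ball is lifted more than about 25 mm above its place on the shelf (height (world z) of any of ball1_center, ball2_center above 0.158 m).
It fails at once if the robot touches a ball that is past the end of the feed chute (on the gate, in a chute or tray) ((contact force between the arm and ball1 above 0.3 N and x of ball1_center in the frame of sorter above -0.02 m) or (contact force between the arm and ball2 above 0.3 N and x of ball2_center in the frame of sorter above -0.02 m) or (contact force between the fingers and ball1 above 0.3 N and x of ball1_center in the frame of sorter above -0.02 m) or (contact force between the fingers and ball2 above 0.3 N and x of ball2_center in the frame of sorter above -0.02 m)).
It fails at once if another thing on the bench is shifted by more than 20 mm (distance of any of socket, bearing, drill, screwdriver, wrench, oil_bottle, mug from where it was at the start of the episode above 0.02 m).
It also fails if it takes over 51 s, if anything falls off the work surface, if the arm or the gripper's body presses on something with over 40 N, if the wrist force passes 120 N, or if a joint passes its speed limit or range.

## Robot

A 6-joint arm with a two-finger parallel gripper is mounted at the origin on the work surface. World frame = base frame: x ahead of the robot, y to its left, z up, the work surface at z = 0. Lengths are in m, angles in rad, forces in N, time in s.
With the tool pointing down it reaches from about 0.35 to 0.775 m from the base axis. Payload 5.5 kg.
Tool frame: the origin (TCP) lies midway between the tips of the shut fingers; the grasp point (between the pads) lies 19 mm behind it; z points along the fingers, y is the line along which they close (so a half turn about z gives the same grasp; the last joint's range is limited). The gripper opens to 85 mm and grips with 20 to 120 N. Pads are 22 mm wide; open, the fingers measure 114 mm over their backs; the gripper's body (76 mm by 85 mm) begins 54 mm behind the grasp point. The pads swing forward as they close: fully open they stand 13 mm farther back than shut.
Start: joints at [1.196, 0.313, 0.046, 1.304, 0, 1.431], TCP at [0.134, 0.559, 0.231] pointing down, gripper open.
Joint ranges: [-2.76, 2.76], [-0.86, 1.69], [-1.03, 1.26], [-2.2, 2.34], [-1.47, 1.5], [-3.14, 3.14]. Speed limits (rad/s): [2.57, 2.57, 3.14, 3.14, 3.14, 3.14].

## Interface

Orientations are given as a unit quaternion [w, x, y, z].
In Python, from workcell import * gives the robot as it stands.
- The arm moves only by the tool play_rows, never from a script. Its argument "motion" is a list of rows, each a list of 2 entries, a list of its own where there are three numbers: the shift along the tool's x, y, z in m, then the turn about the tool's z in degrees. In form: [[[tx, ty, tz], yaw], ...]. A call has 1 to 5 rows; each row is the pose to reach, as a shift and turn from the pose commanded when the call began, along the tool's axes at that moment; what a row does not reach only later rows make up. A row lasts 1/10 s, in which the tool goes at most 50 mm and 8.59 degrees, less where a joint would pass 70% of its speed; a pose out of reach is approached as far as the arm can. A call with a gripper value outside its range is refused whole. "hand" is the opening, from 0 (shut) to 1 (fully open), set as the call begins (left out, the last holds). The fingers move at their own pace and stop on an object; the grip force is fixed at half the most. Time passes only in rows, so rows that repeat a pose let the fingers close. It gives the time, the measured TCP pose, the force, the opening and the grip force at its end, in the units of the state.
- sense(): the state, without advancing time (a new reading comes with each control period).
- get_image(name): name is "side" or "top"; returns a dict with "pixels" (420x560x3 uint8, blue, green, red), "vfov" (degrees; the focal length in pixels is half the picture's height over the tangent of half this angle, whatever the lens; pixels are square), "cx", "cy" (the principal point, pixels), "dist_coeffs" ([k1, k2, p1, p2, k3] as OpenCV has them; the pictures are not rectified), "R" (3x3) and "t" (3): a world point X has camera coordinates R X + t. Camera axes: x right, y down, z forward; pixel columns grow to the right and rows downward; lengths in m; the calibration is good to about 2 mm. A picture is of the moment at which its call begins. There is no depth.
- job_done(): hands the job in; it is judged then, once.
The state is a dict: "time_s": time; "joint_pos": joint angles; "dq": joint speeds; "joint_efforts": joint torques, N m; "tool_pos": TCP position; "tcp_rot": TCP orientation; "wrist_force": force on the tool from outside, world axes, zero at the start; "ft_torque": the same for the moment, N m; "opening": opening from 0.0 (shut) to 1.0 (fully open); "gripper_force": force on a finger pad.
Only numpy, scipy, OpenCV 4.12 (cv2) and the standard library are available. Lean on these libraries where they do the work, as an engineer would, in place of code of your own. Each camera call takes 0.05 s, during which the arm holds its last target. There are 200 camera calls.

## Working session

There is one attempt and no reset: what is moved stays moved. The work goes in short steps, Python scripts to look and compute and a tool call to move; the robot and the scene stay as the last step left them, time stands still between calls to the robot, and variables do not carry over. Pictures are saved under pics/ and viewed, at most 10 in all, crops included, and the job is handed in when it is done.

Besides the shell and the picture viewer there is one more tool, called after ">>>" as a command line: name --argument value ..., lists and objects as JSON in quotes. play_rows: Moves the arm, as the interface text tells. Its arguments: {"type":"object","properties":{"motion":{"type":"array"},"hand":{"type":"number"}},"required":["motion"]}

```bash
mkdir -p pics; python3 - <<'E'
from workcell import *
import cv2,numpy as np,pickle
for n in("side","top"):
    d=get_image(n); pickle.dump(d,open(n+'.pkl','wb')); cv2.imwrite(f'pics/{n}0.png',np.array(d["pixels"]))
    print(n,d["vfov"],d["cx"],d["cy"],d["dist_coeffs"],(-np.array(d["R"]).T@np.array(d["t"])).round(3),np.round(d["R"],2).tolist())
s=sense();print(s)
E
```

```text
side 56.38997156050429 275.6334827000511 208.39474135921566 [-0.10338934  0.          0.          0.          0.        ] [ 0.26  -0.923  0.625] [[0.97, -0.22, -0.01], [-0.12, -0.5, -0.86], [0.19, 0.84, -0.51]]
top 55.254242886336066 269.5828435521588 212.46292349325597 [0.03335779 0.         0.         0.         0.        ] [ 0.312 -0.037  1.156] [[0.0, -1.0, -0.0], [-0.99, -0.0, -0.15], [0.15, 0.01, -0.99]]
{'time_s': 0.1, 'joint_pos': array([1.19641357e+00, 3.13918900e-01, 4.50658441e-02, 1.30357117e+00,
       1.98725455e-05, 1.43115510e+00]), 'dq': array([-0.00142887, -0.00092924,  0.00128063, -0.00229543, -0.00131047,
        0.00058974]), 'joint_efforts': array([ 2.68631571e-03, -4.81726599e+01,  2.99243671e+01,  1.27366197e-02,
       -1.37944094e-04,  1.32049882e-05]), 'tool_pos': array([0.1335988 , 0.55879656, 0.23049073]), 'tcp_rot': array([-2.16508918e-04,  1.17101437e-01,  9.93119626e-01, -7.84687541e-04]), 'wrist_force': array([-1.11993287,  0.20111793,  0.37112671]), 'ft_torque': array([-0.0245782 , -0.01454344, -0.04774845]), 'gripper_force': 0.0, 'opening': 0.996274491187974}
```

View pics/top0.png

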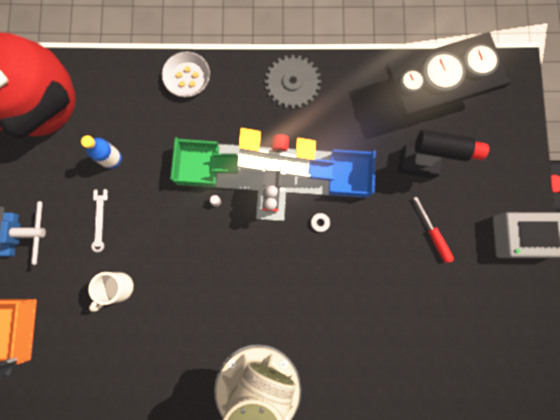

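View pics/side0.png

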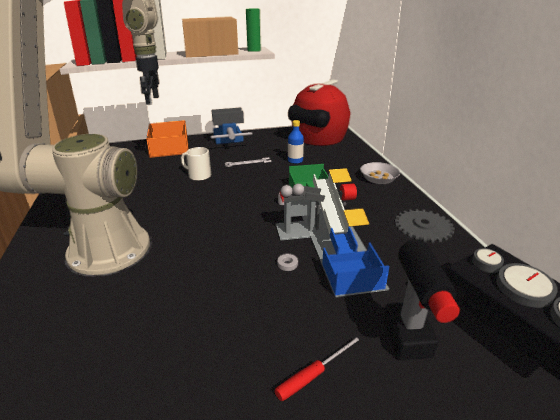

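The top view shows the plates at (250,139) and (306,148), the balls at (271,190) and (271,203), and the green and blue trays at (195,162) and (352,172). The side view shows the balls at (287,190) and (299,189) and the plates at (340,176) and (355,217). I'll fit the sorter pose under both gate hypotheses.

```bash
cat > h.py <<'E'
import cv2,numpy as np,pickle
from scipy.optimize import least_squares
def proj(d,P):
    im=np.array(d["pixels"]);f=im.shape[0]/2/np.tan(np.radians(d["vfov"])/2)
    K=np.array([[f,0,d["cx"]],[0,f,d["cy"]],[0,0,1]])
    return cv2.projectPoints(np.array(P,float).reshape(-1,1,3),cv2.Rodrigues(np.array(d["R"]))[0],np.array(d["t"],float),K,np.array(d["dist_coeffs"]))[0].reshape(-1,2)
def blobs(d,lo,hi,box):
    h=cv2.cvtColor(np.array(d["pixels"]),cv2.COLOR_BGR2HSV);m=cv2.inRange(h,lo,hi)
    k=np.zeros_like(m);x0,y0,x1,y1=box;k[y0:y1,x0:x1]=m[y0:y1,x0:x1]
    n,_,st,c=cv2.connectedComponentsWithStats(k)
    return [(st[i,4],c[i].round(1)) for i in range(1,n) if st[i,4]>60]
def W(p,P):
    c,s=np.cos(p[2]),np.sin(p[2]);P=np.array(P,float)
    return np.c_[p[0]+c*P[:,0]-s*P[:,1],p[1]+s*P[:,0]+c*P[:,1],P[:,2]]
E
python3 - <<'E'
from h import *
T=pickle.load(open('top.pkl','rb'));S=pickle.load(open('side.pkl','rb'))
yl=((20,120,120),(33,255,255))
bt=blobs(T,*yl,(230,120,330,165));bs=blobs(S,*yl,(320,160,380,235));print(bt,bs)
bt.sort(key=lambda b:b[1][0]);bs.sort(key=lambda b:b[1][1])
for g in(1,-1): # +1 = tipped to green (green down)
    z=(.085,.132) if g>0 else (.132,.085)
    P=[[.05,.08,z[0]],[.05,-.08,z[1]],[-.12+.005,0,.131],[-.088,0,.131]]
    # balls: rear x=-.131+.016ish
    P[2][0]=-.12;P[3][0]=-.088
    ot=np.array([bt[0][1],bt[1][1],[271,203],[271,190]]);os=np.array([bs[0][1],bs[1][1],[287,190],[299,189]])
    f=lambda p:np.r_[(proj(T,W(p,P))-ot).ravel(),(proj(S,W(p,P))-os).ravel()]
    r=least_squares(f,[.55,-.03,0],loss='soft_l1');print(g,r.cost,r.x.round(4),f(r.x).round(1).reshape(-1,2).tolist());print(W(r.x,P).round(3).tolist())
for n,d,b in(('t',T,(160,120,385,230)),('s',S,(260,150,400,300))):
    cv2.imwrite(f'pics/c{n}.png',cv2.resize(np.array(d["pixels"])[b[1]:b[3],b[0]:b[2]],None,fx=3.5,fy=3.5,interpolation=2))
E
```

```text
[(np.int32(420), array([249.4, 139.1])), (np.int32(356), array([305.3, 148.3]))] [(np.int32(249), array([339.6, 175.1])), (np.int32(338), array([355.8, 217. ]))]
1 37.39547824362335 [ 0.6101 -0.0465 -0.1398] [[-0.2, 3.0], [2.7, -3.7], [-2.2, 0.2], [-0.4, 1.2], [1.5, 13.2], [1.1, -15.6], [-0.2, 0.1], [-0.3, 0.5]]
[[0.671, 0.026, 0.085], [0.649, -0.133, 0.132], [0.491, -0.03, 0.131], [0.523, -0.034, 0.131]]
-1 6.186576600781509 [ 0.6102 -0.046  -0.0985] [[-2.3, -1.6], [0.4, 0.5], [-0.5, 0.4], [0.8, 1.3], [1.4, -1.5], [0.3, -0.5], [-0.0, 0.9], [-0.2, 1.0]]
[[0.668, 0.029, 0.132], [0.652, -0.13, 0.085], [0.491, -0.034, 0.131], [0.523, -0.037, 0.131]]
```

View pics/ct.png

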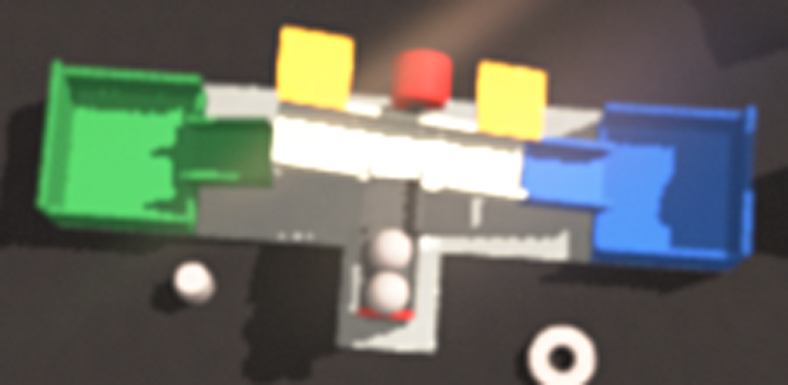

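The gate is tipped to blue: the green plate is raised at about (0.668, 0.027, 0.132) and the sorter yaw is about -0.10. I'll move over that plate with the fingers shut and the tool aligned to the sorter.

>>> play_rows --motion '[[[-0.04, -0.025, 0], -2], [[-0.08, -0.05, 0], -4], [[-0.12, -0.075, 0], -6], [[-0.16, -0.1, 0], -7.8], [[-0.2, -0.125, 0], -7.8]]' --hand 0

```text
time_s: 0.6
tool_pos: [0.2999, 0.3896, 0.231]
tcp_rot: [-0.0, 0.049, 0.999, -0.0]
wrist_force: [0.7, 1.0, -0.8]
opening: 0.147
gripper_force: 0.0
```

>>> play_rows --motion '[[[-0.038, -0.031, 0], 0], [[-0.076, -0.062, 0], 0], [[-0.114, -0.093, 0], 0], [[-0.152, -0.124, 0], 0], [[-0.19, -0.155, 0], 0]]'

```text
time_s: 1.1
tool_pos: [0.4739, 0.2164, 0.2311]
tcp_rot: [-0.0, 0.049, 0.999, 0.0]
wrist_force: [0.7, 0.8, 0.2]
opening: -0.0
gripper_force: 0.0
```

>>> play_rows --motion '[[[-0.038, -0.031, 0], 0], [[-0.076, -0.062, 0], 0], [[-0.114, -0.093, 0], 0], [[-0.152, -0.124, 0.01], 0], [[-0.19, -0.155, 0.03], 0]]'

```text
time_s: 1.6
tool_pos: [0.647, 0.0453, 0.2031]
tcp_rot: [0.001, 0.05, 0.999, 0.0]
wrist_force: [0.3, -0.1, 0.8]
opening: -0.005
gripper_force: 0.0
```

```bash
python3 - <<'E'
from workcell import *
from h import *
s=sense();print(s["tool_pos"],s["tcp_rot"])
c=[]
for n in("side","top"):
    d=get_image(n);im=np.array(d["pixels"]).copy()
    p=proj(d,[s["tool_pos"]])[0];print(n,p)
    x,y=int(p[0]),int(p[1]);x0,y0=x-55,y-40
    cr=cv2.resize(im[y0:y0+100,x0:x0+100],None,fx=4,fy=4,interpolation=2)
    cv2.drawMarker(cr,(int((p[0]-x0)*4),int((p[1]-y0)*4)),(255,0,255),0,10);c.append(cr)
cv2.imwrite('pics/a.png',np.hstack(c))
E
```

```text
[0.64698709 0.04528551 0.20314504] [1.37473143e-03 4.95939407e-02 9.98768515e-01 6.06457409e-05]
side [333.73475156 149.12962824]
top [238.52780573 135.90473501]
```

View pics/a.png

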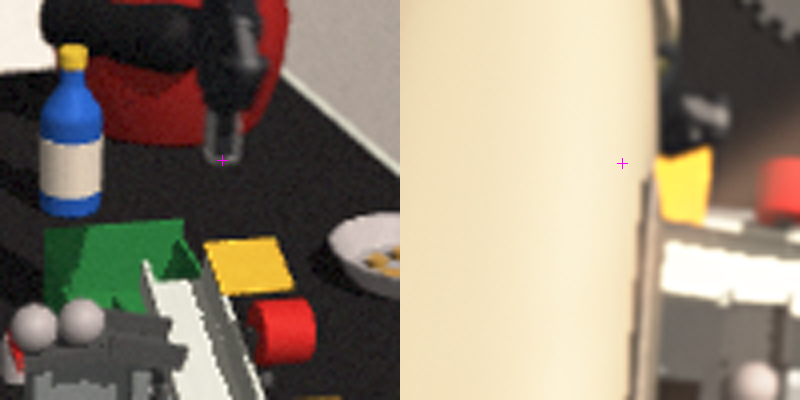

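The side view shows the fingertip at (333,149), above and slightly to the left of the raised plate at (340,175). I'll shift the last 25 mm and press.

>>> play_rows --motion '[[[-0.012, -0.008, 0.01], 0], [[-0.024, -0.016, 0.025], 0], [[-0.024, -0.016, 0.045], 0], [[-0.024, -0.016, 0.06], 0], [[-0.024, -0.016, 0.06], 0]]'

```text
time_s: 2.2
tool_pos: [0.6654, 0.0296, 0.1392]
tcp_rot: [-0.002, 0.049, 0.999, 0.0]
wrist_force: [-0.5, -0.6, 1.1]
opening: 0.002
gripper_force: 0.0
```

>>> play_rows --motion '[[[0, 0, 0.012], 0], [[0, 0, 0.022], 0], [[0, 0, 0.032], 0], [[0, 0, 0.042], 0], [[0, 0, 0.05], 0]]'

```text
time_s: 2.7
tool_pos: [0.6668, 0.0289, 0.0913]
tcp_rot: [-0.0, 0.049, 0.999, 0.0]
wrist_force: [-0.0, 0.8, 0.5]
opening: 0.001
gripper_force: 0.0
```

>>> play_rows --motion '[[[0, 0, 0], 0], [[0, 0, 0], 0], [[0, 0, -0.03], 0], [[0, 0, -0.07], 0], [[0, 0, -0.11], 0]]'

```text
time_s: 3.2
tool_pos: [0.6667, 0.0289, 0.2034]
tcp_rot: [-0.001, 0.049, 0.999, 0.0]
wrist_force: [0.1, 0.4, 0.2]
opening: -0.001
gripper_force: 0.0
```

```bash
python3 - <<'E'
from workcell import *
from h import *
s=sense();print(s["tool_pos"],s["wrist_force"])
d=get_image("side");pickle.dump(d,open('side2.pkl','wb'))
print(blobs(d,(20,120,120),(33,255,255),(320,160,380,250)))
p=[.6102,-.046,-.0985]
print(proj(d,W(p,[[.05,.08,.085],[.05,-.08,.132],[-.12,0,.131],[-.088,0,.131]])))
cv2.imwrite('pics/b.png',cv2.resize(np.array(d["pixels"])[110:310,240:440],None,fx=3,fy=3))
E
```

```text
[0.66666737 0.02890058 0.20344632] [0.10924636 0.36908456 0.15206107]
[(np.int32(119), array([355.6, 197.6]))]
[[339.79798725 188.00876984]
 [357.90952403 200.79380652]
 [286.98767235 190.86521765]
 [298.84381341 190.0514394 ]]
```

View pics/b.png

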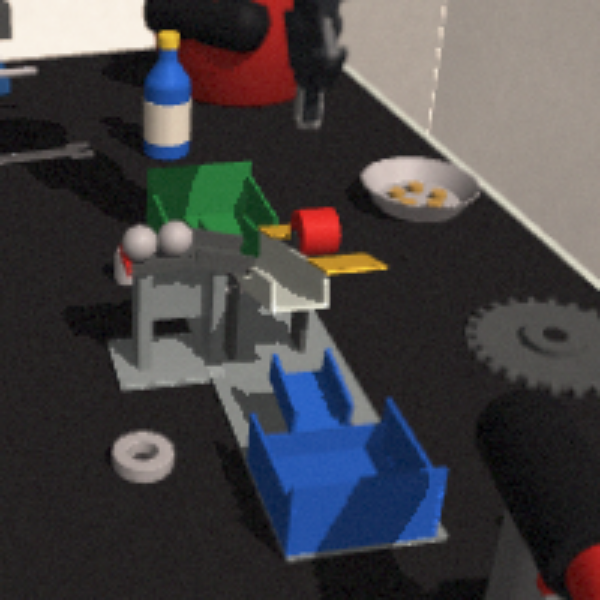

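The gate has rocked over: the blue end is raised, its plate is at (355,198), and both balls still wait on the shelf. Next I'll go behind the rear ball.

>>> play_rows --motion '[[[0.043, -0.016, 0], 0], [[0.086, -0.032, 0], 0], [[0.13, -0.048, 0], 0], [[0.172, -0.064, 0], 0], [[0.214, -0.08, 0], 0]]'

```text
time_s: 3.75
tool_pos: [0.4446, -0.0299, 0.2026]
tcp_rot: [0.0, 0.049, 0.999, -0.0]
wrist_force: [0.4, -0.5, 0.6]
opening: 0.004
gripper_force: 0.0
```

>>> play_rows --motion '[[[0, 0, 0], 0], [[0, 0, 0.02], 0], [[0, 0, 0.04], 0], [[0, 0, 0.04], 0], [[0, 0, 0.04], 0]]'

```text
time_s: 4.25
tool_pos: [0.4465, -0.0296, 0.1628]
tcp_rot: [-0.0, 0.049, 0.999, 0.0]
wrist_force: [-0.0, 0.2, 0.4]
opening: 0.002
gripper_force: 0.0
```

```bash
python3 - <<'E'
from workcell import *
from h import *
s=sense();print(s["tool_pos"],s["wrist_force"])
p=np.array([.6102,-.046,-.0985]);c,q=np.cos(p[2]),np.sin(p[2]);dd=s["tool_pos"][:2]-p[:2]
print("sorter xy",c*dd[0]+q*dd[1],-q*dd[0]+c*dd[1])
o=[]
for n in("side","top"):
    d=get_image(n);im=np.array(d["pixels"])
    t=proj(d,[s["tool_pos"]])[0].astype(int);print(n,t)
    o.append(cv2.resize(im[t[1]-50:t[1]+50,t[0]-50:t[0]+50],None,fx=4,fy=4,interpolation=2))
cv2.imwrite('pics/c.png',np.hstack(o))
E
```

```text
[ 0.44651494 -0.02958161  0.16278996] [-0.01094274  0.22297522  0.35273209]
sorter xy -0.1645062451612722 0.0002418893799637674
side [270 181]
top [268 218]
```

View pics/c.png

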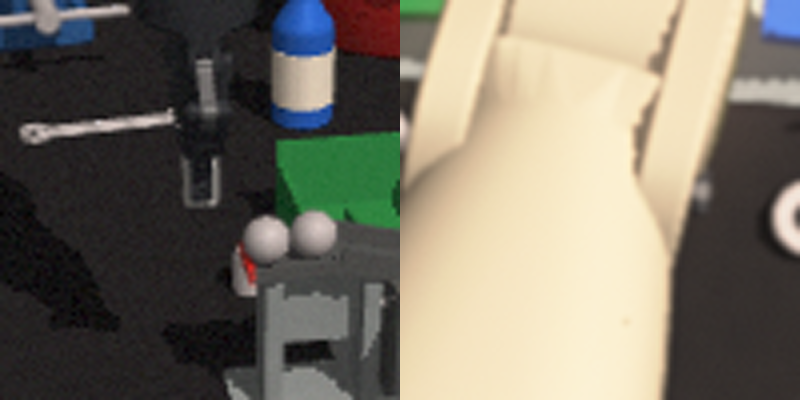

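The fingertip is at (270,181) in the side view, behind the rear ball at (287,190) and in line with the channel. I'll lower it and push gently.

>>> play_rows --motion '[[[0, 0, 0.015], 0], [[0, 0, 0.034], 0], [[0, 0, 0.034], 0], [[-0.005, 0, 0.034], 0], [[-0.01, 0, 0.034], 0]]'

```text
time_s: 4.85
tool_pos: [0.4577, -0.0308, 0.1297]
tcp_rot: [0.001, 0.049, 0.999, -0.0]
wrist_force: [0.4, 0.2, 0.7]
opening: 0.001
gripper_force: 0.0
```

>>> play_rows --motion '[[[-0.004, 0, 0], 0], [[-0.008, 0, 0], 0], [[-0.012, 0, 0], 0], [[-0.016, 0, 0], 0], [[-0.02, 0, 0], 0]]'

```text
time_s: 5.35
tool_pos: [0.4763, -0.0325, 0.1284]
tcp_rot: [-0.0, 0.049, 0.999, 0.0]
wrist_force: [-1.5, -0.0, 0.7]
opening: 0.001
gripper_force: 0.6
```

>>> play_rows --motion '[[[-0.004, 0, 0], 0], [[-0.008, 0, 0], 0], [[-0.012, 0, 0], 0], [[-0.016, 0, 0], 0], [[-0.02, 0, 0], 0]]'

```text
time_s: 5.85
tool_pos: [0.4965, -0.0346, 0.1284]
tcp_rot: [0.0, 0.049, 0.999, 0.0]
wrist_force: [-0.7, 0.5, 0.6]
opening: 0.0
gripper_force: 0.5
```

```bash
python3 - <<'E'
from workcell import *
from h import *
s=sense();print(s["tool_pos"],s["wrist_force"])
d=get_image("side");im=np.array(d["pixels"])
cv2.imwrite('pics/d.png',cv2.resize(im[110:310,240:440],None,fx=3,fy=3,interpolation=2))
E
```

```text
[ 0.49648181 -0.03455748  0.12838892] [-0.72630309  0.51066985  0.59686793]
```

View pics/d.png

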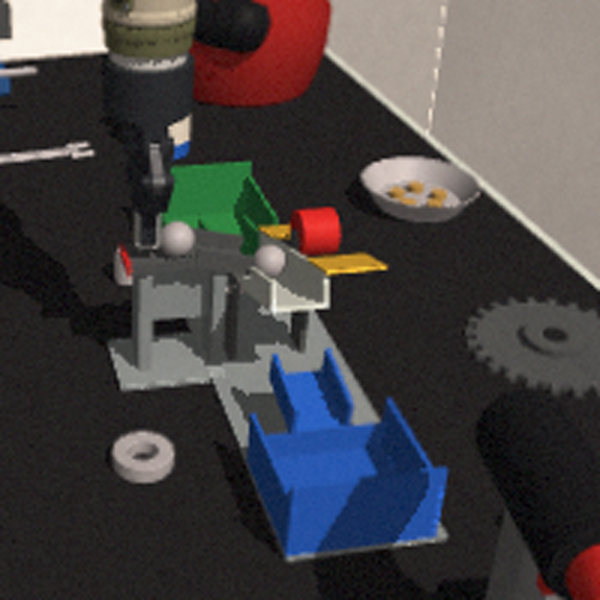

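The front ball has left the shelf and is on the gate at about (330,197); the rear ball is in front of the finger. I'll hold for half a second, then push slowly past the crest.

>>> play_rows --motion '[[[0, 0, 0], 0], [[0, 0, 0], 0], [[0, 0, 0], 0], [[0, 0, 0], 0], [[0, 0, 0], 0]]'

```text
time_s: 6.4
tool_pos: [0.496, -0.0345, 0.1285]
tcp_rot: [0.0, 0.049, 0.999, 0.0]
wrist_force: [-0.2, 0.6, -0.3]
opening: -0.006
gripper_force: 0.0
```

>>> play_rows --motion '[[[-0.003, 0, 0], 0], [[-0.006, 0, 0], 0], [[-0.009, 0, 0], 0], [[-0.012, 0, 0], 0], [[-0.015, 0, 0], 0]]'

```text
time_s: 6.9
tool_pos: [0.5116, -0.0361, 0.1284]
tcp_rot: [0.0, 0.049, 0.999, 0.0]
wrist_force: [0.6, -0.3, -0.4]
opening: -0.001
gripper_force: 0.0
```

>>> play_rows --motion '[[[-0.002, 0, 0], 0], [[-0.004, 0, 0], 0], [[-0.004, 0, 0], 0], [[-0.004, 0, 0], 0], [[-0.004, 0, 0], 0]]'

```text
time_s: 7.4
tool_pos: [0.5149, -0.0364, 0.1284]
tcp_rot: [-0.0, 0.049, 0.999, 0.0]
wrist_force: [-0.8, -0.1, 0.3]
opening: 0.003
gripper_force: 0.0
```

```bash
python3 - <<'E'
from workcell import *
from h import *
s=sense();print(s["tool_pos"],s["wrist_force"],s["gripper_force"])
d=get_image("side");im=np.array(d["pixels"])
cv2.imwrite('pics/e.png',cv2.resize(im[110:310,240:440],None,fx=3,fy=3,interpolation=2))
E
```

```text
[ 0.51489752 -0.03636919  0.12840163] [-0.84436739 -0.12462854  0.33916385] 0.0
```

View pics/e.png

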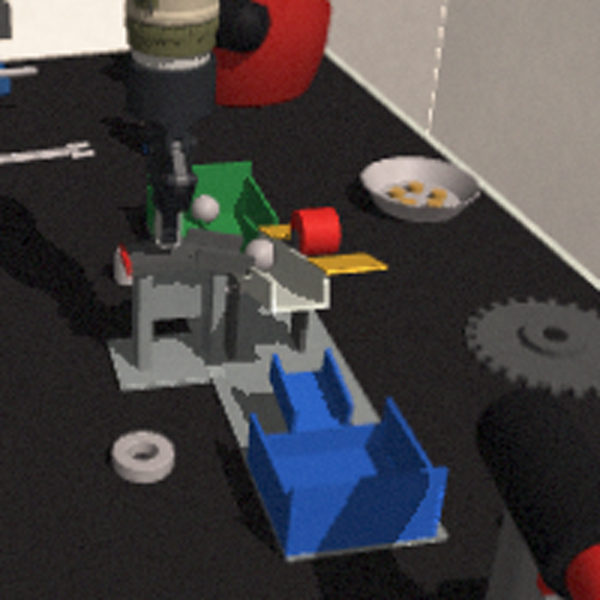

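One ball is in the green tray at (308,179) and the other is rolling on the gate at (327,194). I'll back off and let it settle.

>>> play_rows --motion '[[[0.01, 0, 0], 0], [[0.03, 0, -0.02], 0], [[0.05, 0, -0.05], 0], [[0.07, 0, -0.08], 0], [[0.07, 0, -0.1], 0]]'

```text
time_s: 7.95
tool_pos: [0.4426, -0.029, 0.2303]
tcp_rot: [-0.0, 0.049, 0.999, 0.0]
wrist_force: [1.5, -0.1, -0.8]
opening: -0.001
gripper_force: 0.0
```

>>> play_rows --motion '[[[0.02, 0, 0], 0], [[0.02, 0, 0], 0], [[0.02, 0, 0], 0], [[0.02, 0, 0], 0], [[0.02, 0, 0], 0]]'

```text
time_s: 8.45
tool_pos: [0.4256, -0.0276, 0.2279]
tcp_rot: [-0.0, 0.049, 0.999, 0.0]
wrist_force: [-0.7, 0.0, 0.6]
opening: 0.0
gripper_force: 0.0
```

>>> play_rows --motion '[[[0, 0, 0], 0], [[0, 0, 0], 0], [[0, 0, 0], 0], [[0, 0, 0], 0], [[0, 0, 0], 0]]'

```text
time_s: 8.95
tool_pos: [0.4255, -0.0275, 0.2284]
tcp_rot: [-0.0, 0.049, 0.999, 0.0]
wrist_force: [0.0, 0.5, -1.0]
opening: 0.0
gripper_force: 0.0
```

```bash
python3 - <<'E'
from workcell import *
from h import *
s=sense();print(s["time_s"],s["tool_pos"],s["wrist_force"])
d=get_image("side");im=np.array(d["pixels"])
cv2.imwrite('pics/f.png',cv2.resize(im[110:310,240:440],None,fx=3,fy=3,interpolation=2))
E
```

```text
8.95 [ 0.42546704 -0.027544    0.22835909] [ 0.04781886  0.52676859 -0.99325827]
```

View pics/f.png

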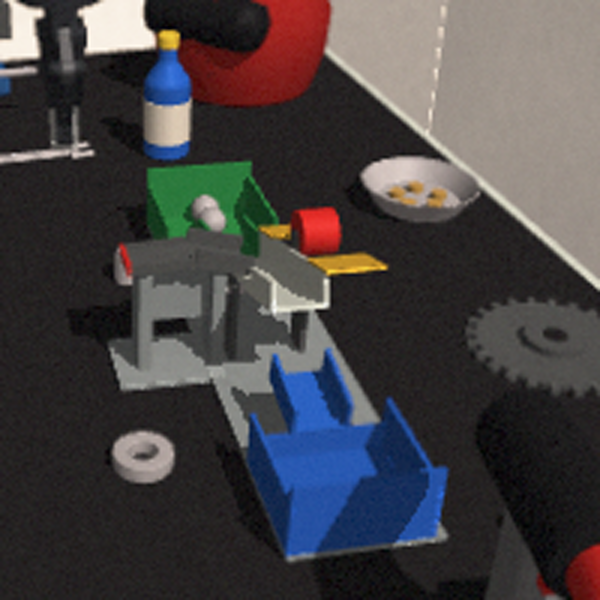

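Both balls are in the green tray area at (308,178) and (311,183). I'll check their positions numerically after a short wait.

>>> play_rows --motion '[[[0, 0, 0], 0], [[0, 0, 0], 0], [[0, 0, 0], 0], [[0, 0, 0], 0], [[0, 0, 0], 0]]'

```text
time_s: 9.5
tool_pos: [0.4254, -0.0276, 0.2284]
tcp_rot: [0.0, 0.049, 0.999, 0.0]
wrist_force: [0.2, -0.6, -0.5]
opening: 0.0
gripper_force: 0.0
```

```bash
python3 - <<'E'
from workcell import *
from h import *
p=[.6102,-.046,-.0985]
o=[]
for n,b in(("side",(285,155,345,215)),("top",(160,125,220,185))):
    d=get_image(n);im=np.array(d["pixels"])
    o.append(cv2.resize(im[b[1]:b[3],b[0]:b[2]],None,fx=6,fy=6,interpolation=2))
    for y in(.17,.2,.22,.26):print(n,y,[(np.round(proj(d,W(p,[[x,y,.026]]))[0]-b[:2],1)*6).tolist() for x in(-.03,0,.03)])
cv2.imwrite('pics/g.png',np.hstack(o))
E
```

```text
side 0.17 [[129.60000000000002, 228.0], [184.8, 223.79999999999998], [239.39999999999998, 220.20000000000002]]
side 0.2 [[118.80000000000001, 201.60000000000002], [172.8, 198.0], [226.79999999999998, 194.39999999999998]]
side 0.22 [[112.19999999999999, 184.8], [165.60000000000002, 181.2], [218.39999999999998, 177.60000000000002]]
side 0.26 [[98.39999999999999, 152.39999999999998], [150.60000000000002, 148.8], [202.79999999999998, 145.8]]
top 0.17 [[331.79999999999995, 289.20000000000005], [339.0, 229.20000000000002], [346.79999999999995, 169.2]]
top 0.2 [[270.0, 283.20000000000005], [277.79999999999995, 222.60000000000002], [285.0, 163.2]]
top 0.22 [[228.60000000000002, 279.0], [236.39999999999998, 218.39999999999998], [244.20000000000002, 159.0]]
top 0.26 [[145.8, 270.6], [154.2, 210.60000000000002], [162.60000000000002, 150.60000000000002]]
```

View pics/g.png

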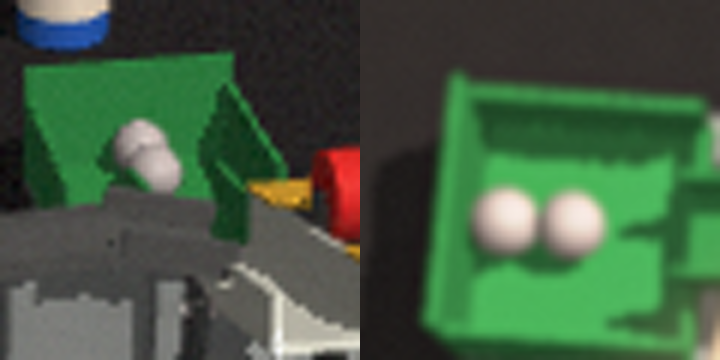

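The top view shows both balls at rest in the green tray, at sorter y of about 0.225 and 0.26 with x near 0. I'm handing the job in.

```bash
python3 -c "
from workcell import *
print(job_done())"
```

```text
the job is handed in; nothing more can be done
None
```

I rocked the gate over to green, and both balls rolled by themselves into the green tray. I handed the job in at about 9.6 s; the hand-in did not report a verdict.

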